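Close and latch the shaker guard

ROBOT

A 7-joint arm with a two-finger parallel gripper is mounted at the origin on the work surface. World frame = base frame: x ahead of the robot, y to its left, z up, the work surface at z = 0. Lengths are in m, angles in rad, forces in N, time in s.
With the tool pointing down it reaches from about 0.35 to 0.775 m from the base axis. Payload 3.1 kg.
Tool frame: the origin (TCP) lies at the very end of the fingers, on their centre line; the grasp point (between the pads) lies 19 mm behind it; z points along the fingers, y is the direction in which the jaws open and shut (so a half turn about z gives the same grasp; the last joint's range is limited). The gripper opens to 85 mm and grips with 20 to 120 N. Pads are 22 mm wide; open, the fingers measure 114 mm over their backs; the gripper's body (76 mm by 85 mm) begins 54 mm behind the grasp point. The pads swing forward as they close: fully open they stand 13 mm farther back than shut.
Start: joints at [-1.206, 0.311, 0.014, 1.512, -0.004, 1.319, -0.027], TCP at [0.218, 0.505, 0.231] pointing down, gripper open.
Joint ranges: [-2.7, 2.7], [-0.3, 1.91], [-1.27, 1.3], [0.12, 2.57], [-1.44, 4.58], [0.2, 2.03], [-3.05, 3.05]. Speed limits (rad/s): [2.79, 2.79, 3.14, 3.14, 3.14, 3.14, 3.14].

INTERFACE

Orientations are given as a unit quaternion [w, x, y, z].
In Python, from rig import status, imaging, ticket gives the robot as it stands.
- The arm moves only by the tool play_rows, never from a script. Its argument "deltas" is a list of rows, each a list of 5 numbers: the shift along the world's x, y, z in mm, then the turn about the world's z in rad, then the finger opening in mm, from 0 to 85.4. A call has 1 to 20 rows; each row shifts and turns the commanded pose from where the row before left it; what a row does not reach is not made up. A row lasts 1/8 s, in which the tool goes at most 62.5 mm and 10.7 degrees, less where a joint would pass 70% of its speed; a pose out of reach is approached as far as the arm can. A call with a gripper value outside its range is refused whole. The fingers move at their own pace and stop on an object; "newtons" is the grip in N (left out, the last holds). Time passes only in rows, so rows that do not move let the fingers close. It gives the time, the measured TCP pose, the force and the opening at its end, in the units of the state.
- status.state(): the state, without advancing time (a new reading comes with each control period).
- imaging.snapshot(name): name is "scene" or "top" or "wrist"; returns (picture, depth): 400x640x3 uint8, blue, green, red; 400x640 float32, m along the optical axis (not along the pixel's ray), 0 where there is no reading.
- imaging.camera_params(name): a dict with "vertical_fov" (degrees; the focal length in pixels is half the picture's height over the tangent of half this angle, whatever the lens; pixels are square), "cx", "cy" (the principal point, pixels), "rvec" (rotation vector, rad) and "tvec" (3), from world to camera coordinates, as OpenCV has them. Camera axes: x right, y down, z forward; pixel columns grow to the right and rows downward; lengths in m; the calibration is good to about 2 mm. A picture is of the moment at which its call begins: read the wrist's pose just before it. camera_params takes no time and is no camera call; for the wrist camera it gives the pose at the moment of the call.
- ticket.finish_job(): hands the job in, once; it reports no verdict.
The state is a dict: "t": time; "joints": joint angles; "joint_vel": joint speeds; "effort": joint torques, N m; "tcp_pos": TCP position; "ee_rot": TCP orientation; "contact_force": force on the tool from outside, world axes, zero at the start; "wrist_torque": the same for the moment, N m; "opening": finger opening in m.
Only numpy, scipy, OpenCV 4.12 (cv2) and the standard library are available. Lean on these libraries where they do the work, as an engineer would, in place of code of your own. Each camera call takes 0.05 s, during which the arm holds its last target.

TASK

Shut the guard gate in front of the tube shaker and latch it: lift the steel drop bar by its orange tab while the gate still stands ajar, bring the bar over the yellow lip of the catch, and let it drop fully down into the catch's notch, then let go. How far along its post the catch is clamped is not measured, so feel for the notch gently and never force the catch on its rubber mount; leave the tube rack, the bottle and the tip box where they stand.

Things in the scene. Friction and masses are not known exactly. Their poses are not given: they have to be found in the camera images.
- guard: The fixed shaker bay, 340 x 370 mm base, low see-through blue walls at the sides and back. Origin: centre of its underside. +x points into the bay, +y to the hinge side, z up. The gate's closed plane is x = -90 mm in this frame; the gate opens toward -x.
- gate_hinge (a point): On the gate's vertical hinge axis, at bench height; x = -90, y = +135 mm in the guard's frame, axes as the guard's. The gate panel spans 10 to 222 mm from this axis, 8 mm thick, 30 to 135 mm above the bench.
- tab (a point): Centre of the orange thumb tab standing on the drop bar: 12 mm thick (across the gate), 36 mm along the bar, 38 mm high, its top free to be pinched across its thickness from above. It lies 110 mm from the bar's pivot along the bar and 28 mm above the bar's centre line. Axes turn with gate and bar: x across the gate, inward (closing); -y along the bar to its nose.
- nose (a point): Underside of the steel bar where it crosses the catch, 175 mm from the bar's pivot, 265 mm from the hinge axis; 146 mm above the bench when the bar is level. The bar is 8 mm thick, 18 mm high, 215 mm long and ends 25 mm beyond this point.
- catch_post (a point): Top of the fixed white catch post, 80 mm above the bench, on the gate's shut line, axes as the guard's. The dark catch over it is 30 mm wide along the bar; along the post's x, going inward: a flat yellow lip 44 mm long with a square front, a notch 16 mm wide (floor 146 mm above the bench), a yellow wall 12 mm thick; lip and wall stand 14 mm above the floor.
- gate (a joint): Gate angle, rad: 0 = square across the bay (shut), positive = open toward the guard's -x, limits -0.16 to 0.75. Stiff hinge: stays where it is left, about 0.25 Nm to move it. The catch is clamped up to 18 mm either way along x, so the bar meets the notch's middle at a gate angle anywhere from -0.07 to +0.07 rad.
- buffer (a joint): Give of the 10 mm black rubber pad between post and catch, m: 0 unloaded, positive = catch pushed inward (guard +x), negative = outward; about 2 N per mm. Over 5 mm (10 N) counts as forced. The clamp between pad and catch does not slip.
- bar (a joint): Drop bar angle, rad: 0 = level, positive = nose up, limits -0.14 (hanging) to 0.6; falls by its own weight, about 0.22 kg. Pivot: 90 mm from the gate's hinge axis along the gate, 155 mm above the bench, square to the gate. Reads about 0.09 lying on the lip or wall, 0 fully down in the notch, -0.14 in front of or beyond the catch, whose square front stops the hanging bar.
- tube_rack: Red tube rack with ten capped tubes on the shaker inside the bay, 70 x 160 x 60 mm, bystander. Origin: underside centre, x across its short side.
- reagent: White reagent bottle with a blue cap, 64 mm across, 150 mm tall, bystander. Origin: underside centre.
- tip_box: Blue pipette-tip box with a clear cover, 85 x 120 x 68 mm, bystander. Origin: underside centre.

How it is judged:
On the way, in this order (a step that is already met when the one before it is completed fails the run):
1. the bar is lifted clear of the lip's height while the gate still stands ajar (value of joint bar above 0.095 rad and value of joint gate above 0.11 rad), for 0.1 s.
2. the bar lies down in the notch with the gate shut (value of joint bar between -0.03 and 0.03 rad and value of joint gate between -0.095 and 0.095 rad), for 0.2 s.
At the end, for the whole second after the job is handed in: the bar rests fully down in the notch, level within 0.03 rad, the gate shut within 0.095 rad, both at rest and let go (all of step 2 and velocity of joint gate between -0.05 and 0.05 rad/s and velocity of joint bar between -0.05 and 0.05 rad/s); the robot touches nothing.
It fails at once if the catch was forced: its rubber mount gave more than 5 mm (value of joint buffer above 0.005 m or value of joint buffer below -0.005 m).
It fails at once if the tube rack was moved more than 20 mm (distance of tube_rack from where it was at the start of the episode above 0.02 m).
It fails at once if the bottle was moved more than 20 mm (distance of reagent from where it was at the start of the episode above 0.02 m).
It fails at once if the tip box was moved more than 20 mm (distance of tip_box from where it was at the start of the episode above 0.02 m).
It also fails if it takes over 38 s, if anything falls off the work surface, if the arm or the gripper's body presses on something with over 40 N, if the wrist force passes 120 N, or if a joint passes its speed limit or range.

## Working session

There is one attempt and no reset: what is moved stays moved. The work goes in short steps, Python scripts to look and compute and a tool call to move; the robot and the scene stay as the last step left them, time stands still between calls to the robot, and variables do not carry over. Pictures are saved under pics/ and viewed, and the job is handed in when it is done.

Besides the shell and the picture viewer there is one more tool, called after "Emit:" as name(argument=value, ...), one argument or row to a line, values as JSON. play_rows: Moves the arm, as the interface text tells. Its arguments: {"type":"object","properties":{"deltas":{"type":"array"},"newtons":{"type":"number"}},"required":["deltas"]}

```bash
mkdir -p pics
cat > h.py <<'E'
import numpy as np, cv2
from rig import status, imaging, ticket
def snap(n,fn):
    p=imaging.camera_params(n); im,d=imaging.snapshot(n)
    cv2.imwrite('pics/'+fn+'.png',im); np.savez('pics/'+fn+'.npz',im=im,d=d,**{k:np.array(v) for k,v in p.items()})
    return im,d,p
def load(fn):
    z=np.load('pics/'+fn+'.npz'); return z['im'],z['d'],z
def cloud(d,p):
    H,W=d.shape; f=H/2/np.tan(np.radians(float(p['vertical_fov']))/2)
    v,u=np.mgrid[:H,:W]
    c=np.stack([(u-float(p['cx']))/f*d,(v-float(p['cy']))/f*d,d],-1)
    R=cv2.Rodrigues(np.array(p['rvec'],float))[0]
    return (c-np.array(p['tvec'],float).ravel())@R
E
python3 - <<'E'
from h import *
print(status.state())
for n in ['scene','top','wrist']:
    im,d,p=snap(n,n+'0'); print(n,p)
E
```

```text
{'t': 0.0, 'joints': array([-1.20569622,  0.31172844,  0.01399996,  1.51306606, -0.00440638,
        1.31919936, -0.02720301]), 'joint_vel': array([-6.85920971e-04, -5.61758600e-04, -6.70325030e-05,  2.26665318e-03,
        1.94227915e-03, -1.31066633e-03, -1.27422735e-04]), 'effort': array([ 4.11116716e-04, -3.79916131e+01,  1.46519998e-01, -2.30589437e+01,
        1.24294186e-02,  1.40457315e-02,  2.26988540e-06]), 'tcp_pos': array([0.21732058, 0.50444502, 0.23021594]), 'ee_rot': array([-1.93575560e-04,  2.01968702e-01,  9.79391259e-01, -1.16927421e-03]), 'contact_force': array([-0.70372946, -0.39896556,  0.30334386]), 'wrist_torque': array([-0.01167061, -0.00093115,  0.02080409]), 'opening': 0.08553725380276485}
scene {'vertical_fov': 52.866707165314416, 'cx': 318.18797800163566, 'cy': 193.97292015104208, 'rvec': array([ 1.14689027,  2.18837255, -1.13977365]), 'tvec': array([ 0.34073183, -0.18575226,  1.62724914])}
top {'vertical_fov': 55.435902494447454, 'cx': 320.88644834715785, 'cy': 197.5700804772718, 'rvec': array([ 2.0486689 , -2.17315636,  0.22818666]), 'tvec': array([0.02185916, 0.60304597, 1.0387845 ])}
wrist {'vertical_fov': 61.97105898281114, 'cx': 321.06412148320834, 'cy': 200.65234022196518, 'rvec': array([-2.41192785, -1.58954605, -0.23043971]), 'tvec': array([-0.54894905, -0.03679581,  0.37840099])}
```

View pics/scene0.png

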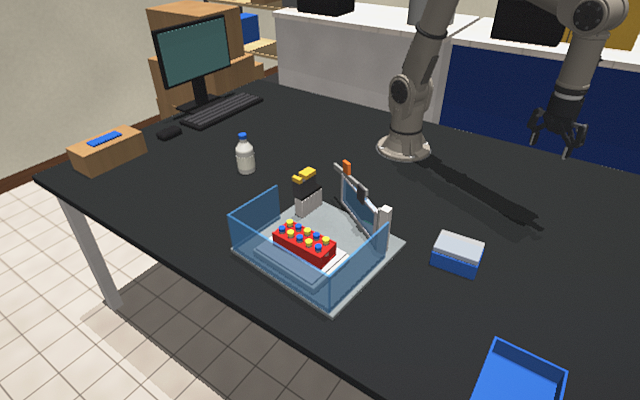

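View pics/top0.png

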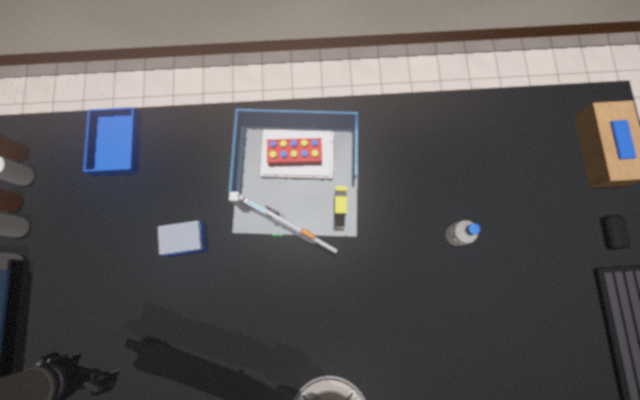

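View pics/wrist0.png

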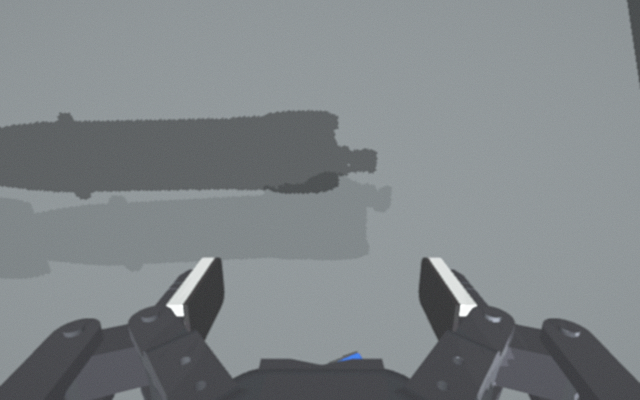

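The top view shows the tab at about (307,234), the bar end at (335,251), the hinge at (235,197) and the catch's yellow parts at about (341,188–212). Next I measure these.

Run:
```python
from h import *
for n in ['top0','scene0']:
    im,d,p=load(n); C=cloud(d,p); hsv=cv2.cvtColor(im,cv2.COLOR_BGR2HSV)
    print(n)
    def rep(name,m):
        m=m&(d>0); P=C[m]
        v,u=np.nonzero(m)
        if len(P): print(name,len(P),'px',u.min(),u.max(),v.min(),v.max(),'med',np.median(P,0).round(4),'lo',np.percentile(P,3,0).round(4),'hi',np.percentile(P,97,0).round(4))
    h,s,v=[hsv[...,i].astype(int) for i in range(3)]
    Z=C[...,2]
    near=(C[...,0]>0.2)&(C[...,0]<0.8)&(abs(C[...,1])<0.4)
    rep('orange',(h>5)&(h<17)&(s>140)&near&(Z>.1))
    yl=(h>22)&(h<35)&(s>140)&near&(Z>.13)
    rep('yellow',yl); rep('yellow top',yl&(Z>.153))
    rep('red',((h<4)|(h>175))&(s>150)&near)
    # bar: z 0.12..0.19 gray
    rep('bar',(s<60)&(Z>.13)&(Z<.2)&near)
    rep('white post hinge',(s<40)&(v>170)&near&(Z>.03))
    if n=='top0':
        vv,uu=np.nonzero(yl)
        for a in sorted(set(vv)): 
            k=uu[vv==a]; print(a,k.min(),k.max(),C[a,int(k.mean())].round(4))
        big=cv2.resize(im[150:270,210:370],None,fx=5,fy=5,interpolation=cv2.INTER_NEAREST)
    else: big=cv2.resize(im[150:270,260:400],None,fx=5,fy=5,interpolation=cv2.INTER_NEAREST)
    cv2.imwrite('pics/%s_z.png'%n,big)
```

```text
top0
bar 689 px 228 468 166 251 med [0.5576 0.1141 0.148 ] lo [ 0.4526 -0.0766  0.132 ] hi [0.6099 0.2255 0.1721]
white post hinge 2594 px 176 466 135 251 med [0.6783 0.0973 0.0509] lo [ 0.4649 -0.3875  0.0393] hi [0.7949 0.3927 0.1647]
scene0
orange 112 px 304 350 159 243 med [0.4954 0.0351 0.1715] lo [0.4828 0.015  0.1029] hi [0.7277 0.0865 0.1891]
yellow 99 px 293 314 167 179 med [ 0.5696 -0.062   0.1611] lo [ 0.5445 -0.0768  0.1586] hi [ 0.6106 -0.0484  0.1632]
yellow top 99 px 293 314 167 179 med [ 0.5696 -0.062   0.1611] lo [ 0.5445 -0.0768  0.1586] hi [ 0.6106 -0.0484  0.1632]
red 1064 px 272 335 222 268 med [0.7737 0.0838 0.0887] lo [ 0.7145 -0.0146  0.0541] hi [0.7806 0.137  0.0946]
bar 727 px 242 392 139 260 med [0.5677 0.1284 0.1425] lo [ 0.4609 -0.0578  0.1308] hi [0.6126 0.2294 0.1693]
white post hinge 1051 px 239 465 142 273 med [0.543  0.2079 0.0692] lo [ 0.4741 -0.3911  0.0417] hi [0.7659 0.3956 0.1666]
```

View pics/top0_z.png

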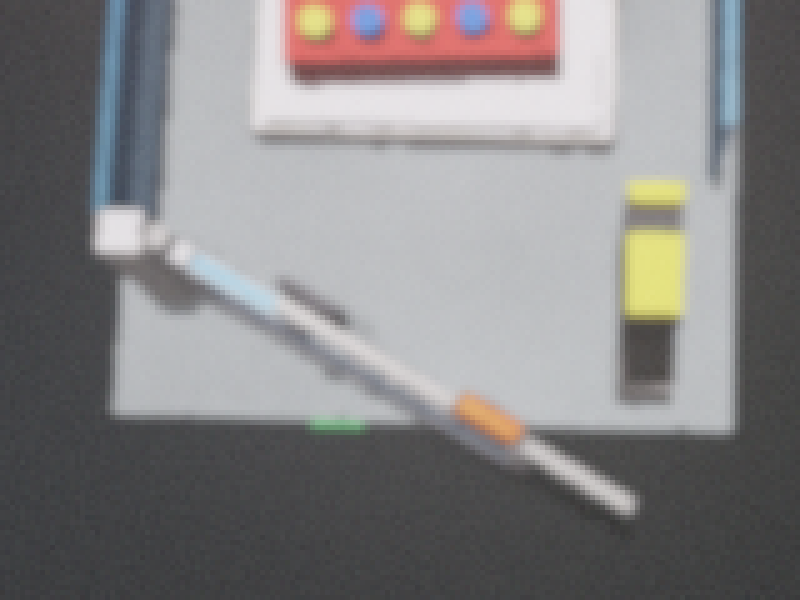

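View pics/scene0_z.png

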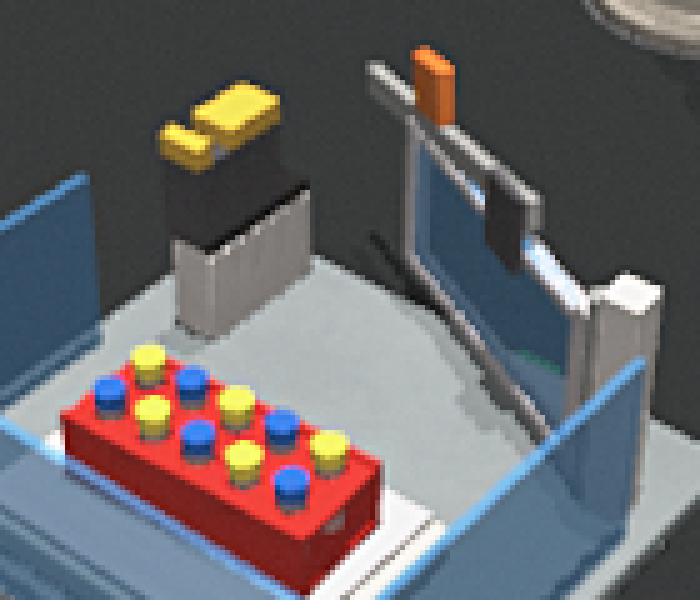

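```bash
cat >> h.py <<'E'
def pixz(p,u,v,z):
    H=400; f=H/2/np.tan(np.radians(float(p['vertical_fov']))/2)
    R=cv2.Rodrigues(np.array(p['rvec'],float))[0]; t=np.array(p['tvec'],float).ravel()
    o=-R.T@t; r=R.T@np.array([(u-float(p['cx']))/f,(v-float(p['cy']))/f,1.])
    return o+r*(z-o[2])/r[2]
E
python3 - <<'E'
from h import *
im,d,p=load('top0'); C=cloud(d,p); hsv=cv2.cvtColor(im,cv2.COLOR_BGR2HSV).astype(int)
R=cv2.Rodrigues(p['rvec'])[0]; print('cam',-R.T@p['tvec'], R[2])
print(hsv[234,307],hsv[200,341],hsv[220,340],C[220,340],C[200,341],C[234,307])
h,s,v=[hsv[...,i] for i in range(3)]
roi=np.zeros(h.shape,bool); roi[180:260,290:350]=1
o=roi&(h>5)&(h<20)&(s>90); y=roi&(h>22)&(h<40)&(s>70)
for n,m in(('o',o),('y',y)):
    vv,uu=np.nonzero(m); print(n,len(vv),uu.min(),uu.max(),vv.min(),vv.max(), np.median(C[m],0).round(4), C[m].min(0).round(4),C[m].max(0).round(4))
for r in range(182,236): print(r,C[r,340].round(3),im[r,340])
# orange rect
vv,uu=np.nonzero(o); print(cv2.minAreaRect(np.stack([uu,vv],1).astype(np.float32)))
# bar line: pixels with z between .13 &.20 left
E
```

```text
cam [ 0.37234213 -0.00241984  1.14217817] [ 0.20942788 -0.01023969 -0.97777048]
[ 15 132 214] [ 29 109 229] [ 6 17 77] [ 0.53036299 -0.06283919  0.09175903] [ 0.57326897 -0.06529869  0.15888948] [0.48517164 0.02786332 0.18940459]
o 58 302 313 230 238 [0.4859 0.0276 0.186 ] [0.4753 0.013  0.1446] [0.4961 0.0406 0.1913]
y 261 335 346 186 214 [ 0.5672 -0.0633  0.1601] [ 0.3723 -0.0899  0.0131] [ 0.6116 -0.0024  1.1422]
182 [ 0.659 -0.075  0.015] [196 193 192]
183 [ 0.655 -0.075  0.019] [196 193 191]
184 [ 0.653 -0.075  0.015] [194 195 193]
185 [ 0.65  -0.075  0.012] [184 204 204]
186 [ 0.611 -0.065  0.161] [158 218 220]
187 [ 0.608 -0.065  0.161] [138 225 228]
188 [ 0.606 -0.065  0.16 ] [131 225 228]
189 [ 0.603 -0.065  0.161] [124 215 219]
190 [ 0.601 -0.065  0.158] [109 186 192]
191 [ 0.6   -0.065  0.147] [104 144 152]
192 [ 0.598 -0.065  0.147] [120 128 133]
193 [ 0.595 -0.065  0.148] [127 126 130]
194 [ 0.592 -0.065  0.147] [129 132 138]
195 [ 0.59  -0.064  0.145] [128 161 165]
196 [ 0.584 -0.063  0.16 ] [128 198 202]
197 [ 0.581 -0.063  0.16 ] [129 219 222]
198 [ 0.578 -0.063  0.16
[... 902 characters left out ...]
21 [ 0.527 -0.063  0.092] [71 74 78]
222 [ 0.525 -0.063  0.091] [73 75 77]
223 [ 0.522 -0.062  0.092] [74 76 80]
224 [ 0.519 -0.062  0.091] [74 76 80]
225 [ 0.516 -0.062  0.093] [82 83 86]
226 [ 0.514 -0.062  0.085] [103 104 110]
227 [ 0.512 -0.062  0.079] [123 123 129]
228 [ 0.512 -0.063  0.059] [120 121 126]
229 [ 0.512 -0.064  0.04 ] [117 117 120]
230 [ 0.512 -0.065  0.015] [146 144 143]
231 [ 0.509 -0.065  0.015] [177 175 173]
232 [ 0.506 -0.065  0.016] [190 188 185]
233 [ 0.503 -0.065  0.015] [193 190 188]
234 [ 0.5   -0.064  0.014] [188 186 183]
235 [ 0.497 -0.064  0.016] [173 170 168]
((307.4000244140625, 233.70004272460938), (12.969194412231445, 4.472135543823242), 26.56505012512207)
```

```bash
python3 - <<'E'
from h import *
im,d,p=load('top0'); C=cloud(d,p); Z=C[...,2]
hsv=cv2.cvtColor(im,cv2.COLOR_BGR2HSV).astype(int)
# base plate
m=(Z>.008)&(Z<.022)&(hsv[...,2]>150)&(hsv[...,1]<40)
n,l,st,_=cv2.connectedComponentsWithStats(m.astype(np.uint8)); k=1+st[1:,4].argmax(); m=l==k
P=C[m]; print('plate',st[k],P.min(0),P.max(0))
# edges by rows/cols: front edge (low x), right edge (low y)
cols=np.arange(245,335); front=np.array([C[np.nonzero(m[:,c])[0].max(),c] for c in cols if m[:,c].any()])
f=np.median(front[:,0]); q=abs(front[:,0]-f)<.015; a=np.polyfit(front[q,1],front[q,0],1); print('front x=',a)
rows=np.arange(182,232); right=np.array([C[r,np.nonzero(m[r])[0].max()] for r in rows]); a2=np.polyfit(right[:,0],right[:,1],1); print('right y=',a2, (right[:,1]-np.polyval(a2,right[:,0])).std())
# bar
roi=np.zeros(m.shape,bool); roi[195:256,262:338]=1
b=roi&(Z>.13)&(Z<.172); P=C[b]
b_=P[:,:2]; vx=cv2.fitLine(b_.astype(np.float32),cv2.DIST_HUBER,0,.01,.01).ravel(); print('bar',len(P),vx)
dr=vx[:2]; s=(b_-vx[2:])@dr; o=(b_-vx[2:])@np.array([-dr[1],dr[0]])
for i in np.argsort(s)[::8]: print((s[i]*1000).round(),(o[i]*1000).round(1),P[i].round(4))
E
for n in scene0; do :; done
```

```text
plate [ 241  129  116  107 6082] [ 0.49435001 -0.12533334  0.00835338] [0.84874051 0.22744225 0.02199796]
front x= [0.62447608 0.49298803]
right y= [-0.09482813 -0.06267167] 0.0009545269897953042
bar 415 [0.5262843  0.85030866 0.50801057 0.05840806]
-121.0 -0.2 [ 0.4447 -0.0442  0.1393]
-114.0 3.2 [ 0.4455 -0.0365  0.1344]
-107.0 1.2 [ 0.4509 -0.0315  0.1364]
-101.0 1.5 [ 0.4537 -0.0264  0.1381]
-94.0 -0.5 [ 0.4592 -0.0215  0.1383]
-87.0 3.3 [ 0.4595 -0.0136  0.1399]
-81.0 3.6 [ 0.4624 -0.0085  0.141 ]
-76.0 0.7 [ 0.4672 -0.0062  0.1462]
-74.0 1.8 [ 0.4675 -0.0036  0.1446]
-72.0 -90.2 [ 0.5469 -0.0502  0.1615]
-70.0 -84.2 [ 0.5428 -0.0454  0.1403]
-68.0 -97.0 [ 0.5546 -0.0507  0.1626]
-67.0 -105.4 [ 0.5625 -0.0539  0.1623]
-64.0 -104.6 [ 0.5631 -0.0514  0.16  ]
-62.0 -108.9 [ 0.568  -0.0516  0.1624]
-60.0 -2.4 [0.4786 0.0063 0.1449]
-58.0 -122.4 [ 0.5816 -0.0552  0.1606]
-56.0 -121.2 [ 0.5818 -0.0526  0.1604]
-53.0 -119.7 [ 0.5818 -0.0499  0.1612]
-49.0 5.5 [0.4775 0.0197 0.1371]
-31.0 6.1 [0.4864 0.0351 0.137 ]
-15.0 5.2 [0.4954 0.048  0.1343]
-10.0 4.2 [0.4993 0.0523 0.148 ]
-5.0 1
[... 236 characters left out ...]
 0.0821 0.1583]
30.0 5.6 [0.519  0.0868 0.1358]
34.0 -0.5 [0.5263 0.087  0.1588]
39.0 -4.0 [0.5319 0.0895 0.1572]
44.0 3.6 [0.5279 0.0973 0.1342]
48.0 -4.3 [0.5367 0.0966 0.1633]
52.0 -1.8 [0.5369 0.1017 0.1637]
57.0 0.6 [0.5374 0.107  0.1627]
60.0 3.0 [0.5372 0.1113 0.1488]
62.0 4.2 [0.5369 0.1131 0.1343]
64.0 -8.9 [0.5493 0.1083 0.1706]
67.0 -7.9 [0.55   0.1112 0.1679]
71.0 2.3 [0.5432 0.1197 0.1642]
74.0 -6.4 [0.5521 0.1176 0.1577]
75.0 2.2 [0.5457 0.1235 0.1342]
78.0 7.7 [0.5424 0.1287 0.1559]
81.0 -0.8 [0.5515 0.1272 0.1647]
85.0 -1.7 [0.5541 0.1296 0.1658]
89.0 -8.6 [0.562  0.1293 0.1658]
91.0 -1.6 [0.5572 0.1348 0.1646]
94.0 -8.3 [0.5648 0.1343 0.1666]
103.0 2.2 [0.5602 0.1468 0.1372]
```

Run:
```python
from h import *
im,d,p=load('top0'); g=cv2.cvtColor(im,cv2.COLOR_BGR2GRAY).astype(float)
def sub(line,thr):  # last crossing
    k=np.nonzero((line[:-1]-thr)*(line[1:]-thr)<0)[0]; return [i+(thr-line[i])/(line[i+1]-line[i]) for i in k]
F=[]
for c in list(range(236,262))+list(range(325,352)):
    r=sub(g[225:245,c],125)
    if len(r): F.append(pixz(p,c,225+r[-1],.015)[:2])
F=np.array(F); 
from scipy.stats import theilslopes
a=theilslopes(F[:,0],F[:,1]); print('front slope dx/dy',a[0],a[1], 'x range',F[:,0].min(),F[:,0].max())
Rr=[]
for r_ in range(190,233):
    r=sub(g[r_,350:365],125)
    if len(r): Rr.append(pixz(p,350+r[-1],r_,.015)[:2])
Rr=np.array(Rr); b=theilslopes(Rr[:,1],Rr[:,0]); print('right slope dy/dx',b[0],b[1])
# yellow edges at z=.160
s=cv2.cvtColor(im,cv2.COLOR_BGR2HSV)[...,1].astype(float)
L=[];Q=[]
for r_ in list(range(198,211)):
    r=sub(s[r_,328:352],60); L.append(pixz(p,328+r[0],r_,.16)[:2]); Q.append(pixz(p,328+r[-1],r_,.16)[:2])
L=np.array(L);Q=np.array(Q)
print('lip L',np.polyfit(L[:,0],L[:,1],1),L.mean(0),'R',np.polyfit(Q[:,0],Q[:,1],1),Q.mean(0))
for c in (337,340,343):
    print(c,[pixz(p,c,178+x,.16)[:2].round(4) for x in sub(s[178:220,c],60)])
# rack edges red
im2,d2,p2=load('scene0'); C2=cloud(d2,p2); h2=cv2.cvtColor(im2,cv2.COLOR_BGR2HSV).astype(int)
y=(h2[...,0]>22)&(h2[...,0]<35)&(h2[...,1]>140)&(C2[...,2]>.158)&(C2[...,0]>.4)&(C2[...,0]<.7); print('yellow scene',C2[y].min(0),C2[y].max(0),cv2.minAreaRect(C2[y][:,:2].astype(np.float32)))
o=(h2[...,0]>5)&(h2[...,0]<17)&(h2[...,1]>140)&(C2[...,2]>.15)&(C2[...,0]<.55)
print('tab scene',C2[o].min(0),C2[o].max(0),np.median(C2[o],0))
z=(C2[...,2]>.01)&(C2[...,2]<.02)&(C2[...,0]>.4)&(C2[...,0]<.95)&(abs(C2[...,1]-.05)<.3)
print('plate scene',cv2.minAreaRect(C2[z][:,:2].astype(np.float32)))
C=cloud(d,p); z=(C[...,2]>.01)&(C[...,2]<.02)&(C[...,0]>.4)&(C[...,0]<.95)&(abs(C[...,1]-.05)<.3)
print('plate top',cv2.minAreaRect(C[z][:,:2].astype(np.float32)))
```

```text
front slope dx/dy 0.08991542071815273 0.49838965935786533 x range 0.4741345047901624 0.5215223240721807
right slope dy/dx -0.08967391010196843 -0.06897652554200187
lip L [ 0.20607936 -0.1648867 ] [ 0.5632761  -0.04880712] R [-0.46654888  0.18646173] [ 0.5616897  -0.07559397]
337 [array([ 0.6121, -0.0573]), array([ 0.5975, -0.0563]), array([ 0.5867, -0.0556]), array([ 0.5363, -0.0522])]
340 [array([ 0.6118, -0.0653]), array([ 0.5965, -0.0642]), array([ 0.5864, -0.0635]), array([ 0.5351, -0.06  ])]
343 [array([ 0.6111, -0.0732]), array([ 0.596 , -0.0721]), array([ 0.5854, -0.0714]), array([ 0.5347, -0.0678])]
yellow scene [ 0.5426467  -0.07841312  0.15815261] [ 0.61252525 -0.04540335  0.1642751 ] ((0.5773410201072693, -0.06351683288812637), (0.03101895935833454, 0.06919685751199722), 84.86824035644531)
tab scene [-0.7929794  -1.64687796  0.15087147] [0.50395057 0.04741672 0.19103552] [0.49515731 0.03408789 0.17327294]
plate scene ((0.680677056312561, 0.10472656786441803), (0.46397778391838074, 0.34245142340660095), 84.59813690185547)
plate top ((0.6497552990913391, 0.1040448397397995), (0.4564467668533325, 0.391949862241745), 84.97675323486328)
```

Emit:
play_rows(
  deltas=[
    [27,-47.8,0,-0.172,60],
    [27,-47.8,0,-0.172,60],
    [27,-47.8,0,-0.172,60],
    [27,-47.8,0,-0.172,60],
    [27,-47.8,0,-0.172,60],
    [27,-47.8,0,-0.172,60],
    [27,-47.8,0,-0.172,60],
    [27,-47.8,0,-0.172,60],
    [27,-47.8,0,-0.172,60],
    [27,-47.8,0,-0.172,60],
    [0,0,0,0,60],
    [0,0,0,0,60],
  ],
  newtons=20,
)

```text
t: 1.65
tcp_pos: [0.4871, 0.0277, 0.2309]
ee_rot: [-0.001, 0.874, 0.486, -0.0]
contact_force: [-0.4, 0.8, -0.8]
opening: 0.0601
```

Run:
```python
from h import *
s=status.state(); print(s)
im,d,p=snap('wrist','w1'); C=cloud(d,p); h=cv2.cvtColor(im,cv2.COLOR_BGR2HSV).astype(int)
o=(h[...,0]>5)&(h[...,0]<20)&(h[...,1]>120)&(C[...,2]>.18)&(C[...,2]<.2)
v,u=np.nonzero(o);print(len(v),u.min(),u.max(),v.min(),v.max(),np.median(C[o],0))
print(cv2.minAreaRect(C[o][:,:2].astype(np.float32)))
q=cv2.boxPoints(cv2.minAreaRect(C[o][:,:2].astype(np.float32))); print(q)
```

```text
{'t': 1.65, 'joints': array([-0.59816778,  0.20166046,  0.60279624,  1.69153375, -0.11918385,
        1.28641229, -0.52648254]), 'joint_vel': array([-0.02209019, -0.0101933 , -0.02753005,  0.00751238, -0.00231588,
        0.00028656,  0.00072896]), 'effort': array([ 1.09649878e+00, -2.83493900e+01,  3.60574655e+00, -2.28544807e+01,
        1.76713024e-01, -3.44328652e-02, -1.13520753e-03]), 'tcp_pos': array([0.48714375, 0.02769568, 0.23086253]), 'ee_rot': array([-5.55342390e-04,  8.73845163e-01,  4.86203815e-01, -4.15952878e-04]), 'contact_force': array([-0.44784133,  0.79940197, -0.83402989]), 'wrist_torque': array([ 0.05136452, -0.04081486,  0.00227236]), 'opening': 0.060067489160867286}
1049 315 335 195 250 [0.49000628 0.02963355 0.18489041]
((0.48882076144218445, 0.027872715145349503), (0.03585505485534668, 0.011854462325572968), 55.940528869628906)
[[0.47386995 0.0163401 ]
 [0.48369083 0.00970097]
 [0.50377154 0.03940533]
 [0.4939507  0.04604446]]
```

View pics/w1.png

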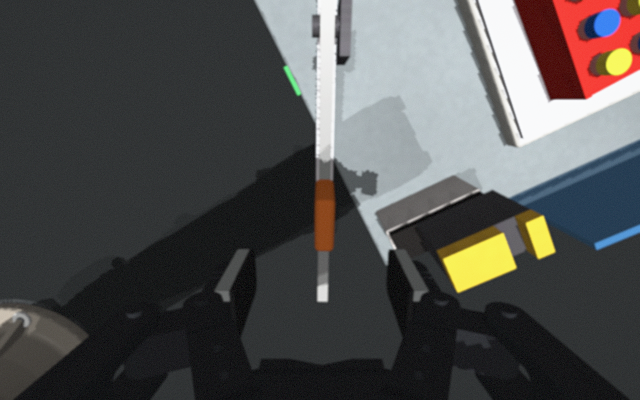

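Emit:
play_rows(
  deltas=[
    [1,0,-30,0,60],
    [0.5,0,-30,0,50],
    [0,0,-14,0,40],
    [0,0,0,0,25],
    [0,0,0,0,15],
    [0,0,0,0,5],
    [0,0,0,0,5],
    [0,0,0,0,5],
    [0,0,0,0,5],
  ],
  newtons=20,
)

```text
t: 2.82
tcp_pos: [0.4903, 0.0273, 0.1584]
ee_rot: [0.0, 0.874, 0.486, 0.001]
contact_force: [0.8, 0.1, 5.1]
opening: 0.0114
```

Emit:
play_rows(
  deltas=[
    [0.5,0.8,5,0,5],
    [0.5,0.8,5,0,5],
    [0.6,1,5,0,5],
    [0.7,1.1,5,0,5],
    [0.8,1.2,5,0,5],
    [0.8,1.3,5,0,5],
    [0,0,0,0,5],
    [0,0,0,0,5],
  ],
)

```text
t: 3.82
tcp_pos: [0.4935, 0.0345, 0.1872]
ee_rot: [-0.0, 0.874, 0.486, 0.001]
contact_force: [4.0, 2.5, -4.4]
opening: 0.0116
```

```bash
cat > bar.py <<'E'
from h import *
import sys
n=sys.argv[1]
s=status.state(); print('tcp',s['tcp_pos'].round(4),'F',s['contact_force'].round(1),'op',round(s['opening'],4))
for c in sys.argv[2:]:
    im,d,p=snap(c,c+n)
    C=cloud(d,p); hv=cv2.cvtColor(im,cv2.COLOR_BGR2HSV).astype(int)
    if c=='scene': cv2.imwrite('pics/%s%s_z.png'%(c,n),cv2.resize(im[130:270,270:410],None,fx=4,fy=4,interpolation=cv2.INTER_CUBIC))
E
python3 bar.py 2 scene wrist
```

```text
tcp [0.4935 0.0345 0.1872] F [ 4.   2.5 -4.4] op 0.0116
```

View pics/scene2_z.png

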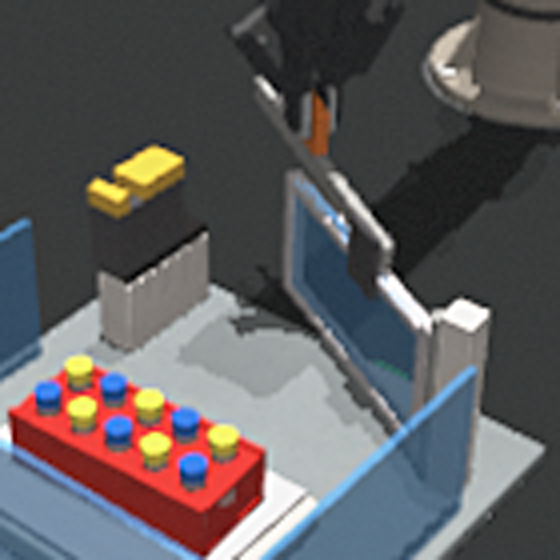

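View pics/wrist2.png

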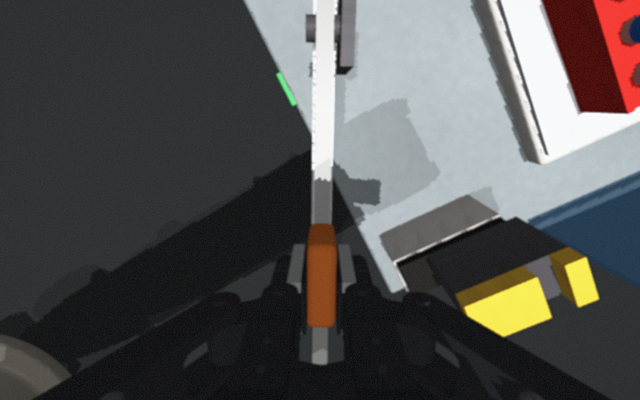

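```bash
cat > ang.py <<'E'
from h import *
import sys
im,d,p=load(sys.argv[1]); C=cloud(d,p); hv=cv2.cvtColor(im,cv2.COLOR_BGR2HSV).astype(int)
H=np.array([.5966,.1988])
# bar top points: bright gray, z>.14, within 20 mm of a line through the hinge
w=C[...,:2]-H; r=np.hypot(w[...,0],w[...,1])
m=(C[...,2]>.12)&(C[...,2]<.23)&(r>.11)&(r<.18)&(hv[...,1]<50)&(hv[...,2]>(int(sys.argv[2]) if len(sys.argv)>2 else 150))&(C[...,1]<.2)
P=C[m]; w=P[:,:2]-H
a=np.arctan2(-w[:,0],-w[:,1])-.0895
print(len(P),'gate ang',np.median(a),a.std())
f=np.polyfit(r[m],P[:,2],1); z155=np.polyval(f,.09); print('bar slope',f[0],'top z at pivot',z155,'expect .164')
E
python3 ang.py wrist2
```

```text
2131 gate ang 0.47261264376701395 0.02361593279834662
bar slope 0.09005619945897098 top z at pivot 0.15803889712530714 expect .164
```

```bash
cat > ang2.py <<'E'
from h import *
import sys
H=np.array([.5966,.1988])
for n in sys.argv[1:]:
    im,d,p=load(n); C=cloud(d,p)
    w=C[...,:2]-H; r=np.hypot(w[...,0],w[...,1]); a=np.arctan2(-w[...,0],-w[...,1])-.0895
    hv=cv2.cvtColor(im,cv2.COLOR_BGR2HSV).astype(int)
    m=(C[...,2]>.13)&(r>.09)&(r<.3)&(hv[...,1]<60)&(d>0)
    # choose gate angle by histogram for r in .13-.17
    k=m&(r>.12)&(r<.17)&(a>-.2)&(a<.8); ga=np.median(a[k])
    m&=abs(a-ga)<.04
    print(n,'gate',ga.round(4),k.sum())
    for lo in np.arange(.1,.3,.02):
        q=m&(r>=lo)&(r<lo+.02)
        if q.sum()>3: z=C[...,2][q]; print('  r %.2f n %d ztop %.4f ang~%.3f gate %.3f'%(lo+.01,q.sum(),np.percentile(z,85),(np.percentile(z,85)-.164)/(lo+.01-.09),np.median(a[q])))
E
python3 ang2.py top0 scene0 w1 scene2 wrist2
```

```text
top0 gate 0.4873 92
  r 0.11 n 30 ztop 0.1626 ang~-0.068 gate 0.497
  r 0.13 n 33 ztop 0.1597 ang~-0.108 gate 0.495
  r 0.15 n 35 ztop 0.1568 ang~-0.120 gate 0.485
  r 0.17 n 35 ztop 0.1541 ang~-0.124 gate 0.484
  r 0.19 n 10 ztop 0.1739 ang~0.099 gate 0.503
  r 0.21 n 9 ztop 0.1440 ang~-0.167 gate 0.497
  r 0.23 n 27 ztop 0.1469 ang~-0.122 gate 0.479
  r 0.25 n 27 ztop 0.1442 ang~-0.124 gate 0.478
  r 0.27 n 23 ztop 0.1393 ang~-0.137 gate 0.476
  r 0.29 n 8 ztop 0.1377 ang~-0.132 gate 0.475
scene0 gate 0.4538 80
  r 0.13 n 29 ztop 0.1586 ang~-0.136 gate 0.450
  r 0.15 n 30 ztop 0.1548 ang~-0.153 gate 0.453
  r 0.17 n 30 ztop 0.1537 ang~-0.129 gate 0.458
  r 0.19 n 17 ztop 0.1422 ang~-0.218 gate 0.458
  r 0.21 n 14 ztop 0.1408 ang~-0.193 gate 0.459
  r 0.23 n 17 ztop 0.1457 ang~-0.130 gate 0.467
  r 0.25 n 15 ztop 0.1441 ang~-0.125 gate 0.468
  r 0.27 n 13 ztop 0.1401 ang~-0.133 gate 0.472
  r 0.29 n 4 ztop 0.1370 ang~-0.135 gate 0.475
w1 gate 0.4714 1320
  r 0.11 n 522 ztop 0.1611 ang~-0.145 gate 0.472
  r 0.13 n 515 ztop 0.1583 ang~-0.142 gate 0.472
  r 0.15 n 499 ztop 0.1553 ang~-
[... 512 characters left out ...]
ate 0.446
  r 0.19 n 113 ztop 0.5903 ang~4.263 gate 0.452
  r 0.21 n 47 ztop 0.5957 ang~3.598 gate 0.460
  r 0.23 n 44 ztop 0.6024 ang~3.131 gate 0.464
  r 0.25 n 26 ztop 0.1835 ang~0.122 gate 0.469
  r 0.27 n 20 ztop 0.1852 ang~0.118 gate 0.471
  r 0.29 n 7 ztop 0.1856 ang~0.108 gate 0.471
wrist2 gate 0.4727 2093
  r 0.11 n 795 ztop 0.1664 ang~0.122 gate 0.471
  r 0.13 n 813 ztop 0.1686 ang~0.115 gate 0.473
  r 0.15 n 793 ztop 0.1707 ang~0.112 gate 0.474
  r 0.17 n 875 ztop 0.2535 ang~1.118 gate 0.468
  r 0.19 n 2826 ztop 0.2702 ang~1.062 gate 0.465
  r 0.21 n 215 ztop 0.2349 ang~0.591 gate 0.445
  r 0.23 n 113 ztop 0.1803 ang~0.116 gate 0.475
  r 0.25 n 421 ztop 0.1816 ang~0.110 gate 0.475
```

Run:
```python
from h import *
H=np.array([.5966,.1988]); y=-.0895; xg=np.array([np.cos(y),np.sin(y)]); yg=np.array([-xg[1],xg[0]])
for n in ['top0','scene0','w1','scene2','wrist2']:
    im,d,p=load(n); C=cloud(d,p); hv=cv2.cvtColor(im,cv2.COLOR_BGR2HSV).astype(int)
    w=C[...,:2]-H; X=w@xg; Y=w@yg
    m=(hv[...,0]>22)&(hv[...,0]<38)&(hv[...,1]>80)&(C[...,2]>.155)&(C[...,2]<.168)&(abs(Y+.265)<.03)&(abs(X)<.1)
    x=X[m]*1000; yy=Y[m]*1000; hist,e=np.histogram(x,np.arange(-60,60,2))
    s=np.sort(x); g=np.diff(s); k=np.argmax(np.where((s[:-1]>-10)&(s[:-1]<40),g,0))
    print(n,len(x),'x',s[0].round(1),s[-1].round(1),'gap',s[k].round(1),s[k+1].round(1),'y',yy.min().round(1),yy.max().round(1),'rect',cv2.minAreaRect(np.stack([x,yy],1).astype(np.float32)))
```

```text
top0 223 x -32.8 36.4 gap 11.5 26.6 y -277.7 -249.1 rect ((1.6936264038085938, -262.8976135253906), (27.963653564453125, 69.58258819580078), 88.59026336669922)
scene0 99 x -30.3 38.9 gap 9.8 27.1 y -278.5 -247.5 rect ((4.264209747314453, -262.98828125), (31.018978118896484, 69.1968765258789), 89.99623107910156)
w1 3340 x -32.7 39.9 gap 11.6 26.8 y -280.0 -247.6 rect ((3.6032333374023438, -263.80389404296875), (72.61540222167969, 32.16548156738281), 0.3605807423591614)
scene2 101 x -32.0 39.1 gap 10.6 27.3 y -278.0 -246.9 rect ((3.686616897583008, -262.67572021484375), (70.930419921875, 30.619991302490234), 0.873670220375061)
wrist2 4077 x -32.7 39.8 gap 11.6 26.6 y -279.7 -247.5 rect ((3.583087921142578, -263.54931640625), (72.49362182617188, 32.03731918334961), 0.365500807762146)
```

Run:
```python
import numpy as np
H=np.array([.5966,.1988])
P=lambda g,r:H-r*np.array([np.sin(g+.0895),np.cos(g+.0895)])
g=np.linspace(.4725,-.055,19); q=np.array([P(a,.194-.0006*(i>0)) for i,a in enumerate(g)])
print((np.diff(q,axis=0)*1000).round(1).tolist(), np.diff(g)[0], q[-1])
```

```text
[[5.2, -2.4], [4.9, -2.8], [5.0, -2.7], [5.1, -2.5], [5.2, -2.4], [5.2, -2.2], [5.3, -2.1], [5.3, -1.9], [5.4, -1.7], [5.4, -1.6], [5.5, -1.4], [5.5, -1.3], [5.6, -1.1], [5.6, -0.9], [5.6, -0.8], [5.6, -0.6], [5.7, -0.4], [5.7, -0.3]] -0.02930555555555553 [0.58992902 0.00551509]
```

Emit:
play_rows(
  deltas=[
    [0.3,0.5,4,0,5],
    [5.0,-2.8,0,0.029,5],
    [4.9,-2.8,0,0.029,5],
    [5.0,-2.7,0,0.029,5],
    [5.1,-2.5,0,0.029,5],
    [5.2,-2.4,0,0.029,5],
    [5.2,-2.2,0,0.029,5],
    [5.3,-2.1,0,0.029,5],
    [5.3,-1.9,0,0.029,5],
    [5.4,-1.7,0,0.029,5],
    [0,0,0,0,5],
  ],
)

```text
t: 5.3
tcp_pos: [0.5402, 0.014, 0.1909]
ee_rot: [-0.0, 0.803, 0.596, 0.0]
contact_force: [4.9, 4.2, -4.9]
opening: 0.0115
```

```bash
python3 bar.py 3 wrist; python3 ang2.py wrist3
```

```text
tcp [0.5402 0.014  0.1909] F [ 4.9  4.2 -4.9] op 0.0115
wrist3 gate 0.2078 2050
  r 0.11 n 764 ztop 0.1673 ang~0.166 gate 0.205
  r 0.13 n 777 ztop 0.1702 ang~0.154 gate 0.208
  r 0.15 n 794 ztop 0.1729 ang~0.148 gate 0.210
  r 0.17 n 871 ztop 0.2608 ang~1.210 gate 0.203
  r 0.19 n 2477 ztop 0.2739 ang~1.099 gate 0.200
  r 0.21 n 155 ztop 0.2381 ang~0.618 gate 0.179
  r 0.23 n 168 ztop 0.1849 ang~0.150 gate 0.212
  r 0.25 n 381 ztop 0.1866 ang~0.142 gate 0.211
```

View pics/wrist3.png

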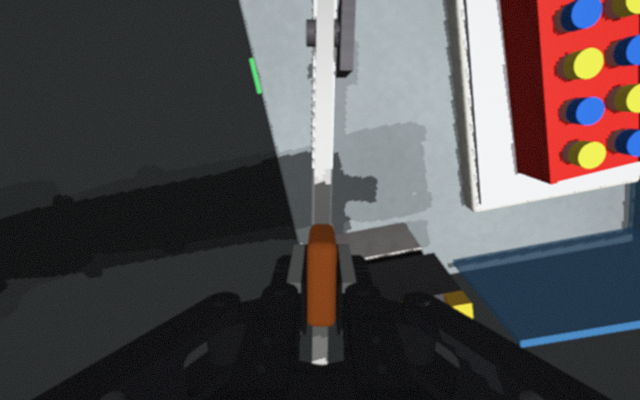

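Emit:
play_rows(
  deltas=[
    [5.4,-1.6,0,0.029,5],
    [5.5,-1.4,0,0.029,5],
    [5.5,-1.3,0,0.029,5],
    [5.6,-1.1,0,0.029,5],
    [5.6,-0.9,0,0.029,5],
    [5.6,-0.8,0,0.029,5],
    [5.6,-0.6,0,0.029,5],
    [5.7,-0.4,0,0.029,5],
    [5.7,-0.3,0,0.029,5],
    [2.5,0,0,0.013,5],
    [0,0,0,0,5],
    [0,0,0,0,5],
  ],
)

```text
t: 6.85
tcp_pos: [0.5925, 0.0049, 0.191]
ee_rot: [-0.0, 0.714, 0.7, 0.0]
contact_force: [2.3, 5.6, -5.1]
opening: 0.0115
```

```bash
python3 bar.py 4 wrist scene top; python3 ang2.py wrist4 scene4 top4
```

```text
tcp [0.5925 0.0049 0.191 ] F [ 2.3  5.6 -5.1] op 0.0115
wrist4 gate -0.0686 2054
  r 0.11 n 765 ztop 0.1673 ang~0.167 gate -0.072
  r 0.13 n 779 ztop 0.1701 ang~0.152 gate -0.069
  r 0.15 n 795 ztop 0.1730 ang~0.149 gate -0.066
  r 0.17 n 899 ztop 0.2619 ang~1.224 gate -0.072
  r 0.19 n 2248 ztop 0.2737 ang~1.097 gate -0.079
  r 0.21 n 66 ztop 0.2384 ang~0.620 gate -0.098
  r 0.23 n 162 ztop 0.1851 ang~0.151 gate -0.063
  r 0.25 n 390 ztop 0.1869 ang~0.143 gate -0.064
  r 0.27 n 172 ztop 0.1456 ang~-0.102 gate -0.091
scene4 gate -0.0616 2055
  r 0.11 n 25 ztop 0.1690 ang~0.248 gate -0.081
  r 0.13 n 46 ztop 0.1716 ang~0.190 gate -0.088
  r 0.15 n 407 ztop 0.5721 ang~6.802 gate -0.068
  r 0.17 n 103 ztop 0.4661 ang~3.776 gate -0.081
  r 0.19 n 72 ztop 0.5948 ang~4.308 gate -0.076
  r 0.21 n 74 ztop 0.5958 ang~3.598 gate -0.076
  r 0.23 n 56 ztop 0.5990 ang~3.107 gate -0.070
  r 0.25 n 61 ztop 0.1865 ang~0.141 gate -0.073
  r 0.27 n 40 ztop 0.1914 ang~0.152 gate -0.067
  r 0.29 n 13 ztop 0.1920 ang~0.140 gate -0.069
top4 gate 0.0887 649
  r 0.15 n 38 ztop 0.6064 ang~7.373 gate 0.089
  r 0.17 n 108 ztop 0.6060 ang~5.525 gate 0.091
  r 0.19 n 119 ztop 0.6079 ang~4.439 gate 0.090
  r 0.21 n 137 ztop 0.6065 ang~3.688 gate 0.090
  r 0.23 n 129 ztop 0.6065 ang~3.161 gate 0.087
```

View pics/scene4_z.png

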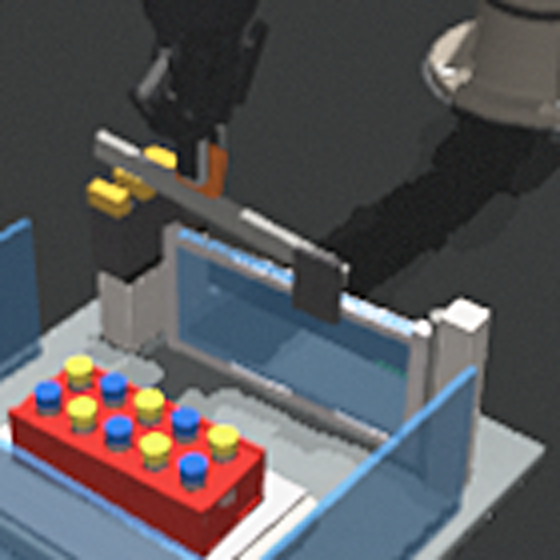

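View pics/wrist4.png

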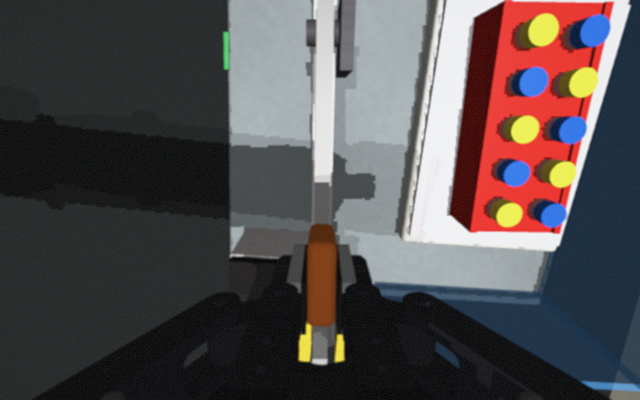

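Emit:
play_rows(
  deltas=[
    [0.8,0,-2,0.004,5],
    [0,0,-2,0,5],
    [0,-0.2,-2,0,5],
    [0,-0.2,-2,0,5],
    [0,-0.2,-1.5,0,5],
    [0,0,0,0,5],
  ],
)

```text
t: 7.75
tcp_pos: [0.5936, 0.0009, 0.1823]
ee_rot: [0.002, 0.714, 0.7, -0.001]
contact_force: [0.5, -3.6, 2.1]
opening: 0.0118
```

```bash
python3 bar.py 5 wrist scene; python3 ang2.py wrist5 scene5
```

```text
tcp [0.5936 0.0009 0.1823] F [ 0.5 -3.6  2.1] op 0.0118
wrist5 gate -0.0733 2224
  r 0.11 n 878 ztop 0.1651 ang~0.055 gate -0.077
  r 0.13 n 846 ztop 0.1663 ang~0.058 gate -0.073
  r 0.15 n 848 ztop 0.1675 ang~0.059 gate -0.073
  r 0.17 n 827 ztop 0.1688 ang~0.060 gate -0.073
  r 0.19 n 2507 ztop 0.2652 ang~1.012 gate -0.085
  r 0.21 n 174 ztop 0.2248 ang~0.507 gate -0.101
  r 0.23 n 6 ztop 0.1732 ang~0.066 gate -0.060
  r 0.25 n 464 ztop 0.1737 ang~0.061 gate -0.068
  r 0.27 n 290 ztop 0.1735 ang~0.053 gate -0.087
scene5 gate -0.0627 1923
  r 0.11 n 16 ztop 0.1674 ang~0.171 gate -0.087
  r 0.13 n 50 ztop 0.1667 ang~0.069 gate -0.085
  r 0.15 n 238 ztop 0.5771 ang~6.885 gate -0.071
  r 0.17 n 262 ztop 0.4798 ang~3.947 gate -0.069
  r 0.19 n 111 ztop 0.2928 ang~1.288 gate -0.052
  r 0.21 n 59 ztop 0.5871 ang~3.526 gate -0.078
  r 0.23 n 71 ztop 0.5911 ang~3.050 gate -0.077
  r 0.25 n 59 ztop 0.1721 ang~0.051 gate -0.077
  r 0.27 n 38 ztop 0.1764 ang~0.069 gate -0.074
  r 0.29 n 13 ztop 0.1775 ang~0.068 gate -0.071
```

View pics/scene5_z.png

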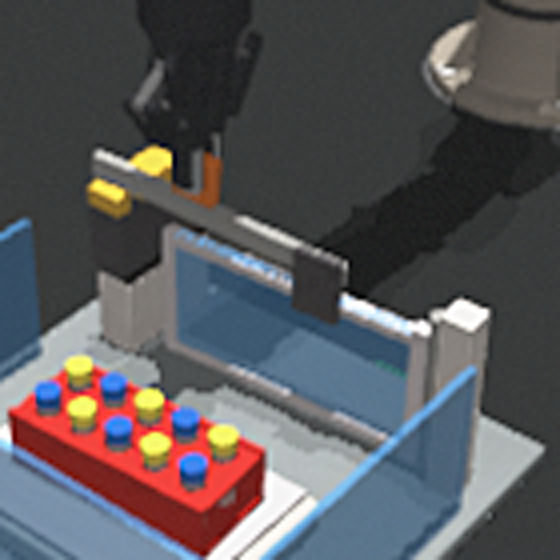

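The bar reads 0.06, below the 0.09 it would read on the lip, with no sideways force, so it is entering the notch. I'll lower it the rest of the way and release.

Emit:
play_rows(
  deltas=[
    [0,-0.3,-1.5,0,5],
    [0,-0.3,-1.5,0,5],
    [0,-0.3,-1.5,0,5],
    [0,0,-1,0,5],
    [0,0,0,0,5],
  ],
)

```text
t: 8.48
tcp_pos: [0.5935, -0.0007, 0.177]
ee_rot: [0.002, 0.714, 0.7, -0.001]
contact_force: [1.7, -5.6, 2.9]
opening: 0.0115
```

```bash
python3 bar.py 6 wrist; python3 ang2.py wrist6|grep -v "r 0.[12][7-9]"
```

```text
tcp [ 0.5935 -0.0007  0.177 ] F [ 1.7 -5.6  2.9] op 0.0115
wrist6 gate -0.0735 2305
  r 0.11 n 931 ztop 0.1639 ang~-0.004 gate -0.077
  r 0.13 n 907 ztop 0.1643 ang~0.007 gate -0.073
  r 0.15 n 867 ztop 0.1645 ang~0.009 gate -0.073
  r 0.21 n 239 ztop 0.2218 ang~0.482 gate -0.102
  r 0.25 n 389 ztop 0.1660 ang~0.012 gate -0.070
```

Emit:
play_rows(
  deltas=[
    [0,0,0,0,14],
    [0,0,0,0,20],
    [0,0,0,0,28],
    [0,0,0,0,36],
    [0,0,0,0,40],
    [0,0,0,0,40],
  ],
)

```text
t: 9.28
tcp_pos: [0.5932, 0.0029, 0.1763]
ee_rot: [-0.0, 0.713, 0.701, 0.0]
contact_force: [0.8, 0.4, -0.0]
opening: 0.04
```

```bash
python3 bar.py 7 wrist; python3 ang2.py wrist7
```

```text
tcp [0.5932 0.0029 0.1763] F [ 0.8  0.4 -0. ] op 0.04
wrist7 gate -0.0727 2276
  r 0.11 n 915 ztop 0.1636 ang~-0.018 gate -0.075
  r 0.13 n 897 ztop 0.1636 ang~-0.010 gate -0.072
  r 0.15 n 853 ztop 0.1636 ang~-0.007 gate -0.072
  r 0.17 n 792 ztop 0.1635 ang~-0.006 gate -0.073
  r 0.19 n 1756 ztop 0.2598 ang~0.958 gate -0.074
  r 0.25 n 342 ztop 0.1636 ang~-0.003 gate -0.070
  r 0.27 n 351 ztop 0.1630 ang~-0.005 gate -0.080
```

View pics/wrist7.png

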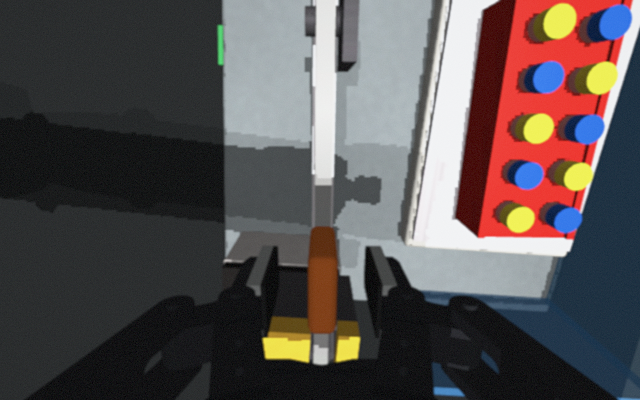

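The bar is level in the notch and free, with both pads clear of the tab. Next I retreat upward.

Emit:
play_rows(
  deltas=[
    [0,0,10,0,40],
    [0,0,25,0,40],
    [0,0,40,0,40],
    [0,0,40,0,40],
    [0,0,0,0,40],
    [0,0,0,0,40],
    [0,0,0,0,40],
    [0,0,0,0,40],
  ],
)

```text
t: 10.32
tcp_pos: [0.5926, 0.003, 0.2902]
ee_rot: [-0.001, 0.713, 0.701, -0.001]
contact_force: [1.0, -0.5, -0.6]
opening: 0.04
```

```bash
python3 bar.py 8 wrist scene; python3 ang2.py wrist8 scene8
```

```text
tcp [0.5926 0.003  0.2902] F [ 1.  -0.5 -0.6] op 0.04
wrist8 gate -0.0766 861
  r 0.11 n 304 ztop 0.1637 ang~-0.013 gate -0.077
  r 0.13 n 316 ztop 0.1636 ang~-0.010 gate -0.077
  r 0.15 n 328 ztop 0.1636 ang~-0.007 gate -0.077
  r 0.17 n 318 ztop 0.1636 ang~-0.005 gate -0.072
  r 0.19 n 1790 ztop 0.3736 ang~2.096 gate -0.078
  r 0.23 n 87 ztop 0.1638 ang~-0.001 gate -0.069
  r 0.25 n 324 ztop 0.1634 ang~-0.004 gate -0.073
  r 0.27 n 284 ztop 0.1635 ang~-0.003 gate -0.073
  r 0.29 n 69 ztop 0.1636 ang~-0.002 gate -0.070
scene8 gate -0.1046 1285
  r 0.11 n 17 ztop 0.1650 ang~0.049 gate -0.106
  r 0.13 n 48 ztop 0.1647 ang~0.018 gate -0.096
  r 0.15 n 191 ztop 0.6207 ang~7.612 gate -0.096
  r 0.17 n 327 ztop 0.5826 ang~5.232 gate -0.111
  r 0.19 n 55 ztop 0.4039 ang~2.399 gate -0.091
  r 0.21 n 43 ztop 0.6187 ang~3.789 gate -0.085
  r 0.23 n 43 ztop 0.4644 ang~2.146 gate -0.081
  r 0.25 n 51 ztop 0.1621 ang~-0.012 gate -0.078
  r 0.27 n 28 ztop 0.1633 ang~-0.004 gate -0.083
```

View pics/scene8.png

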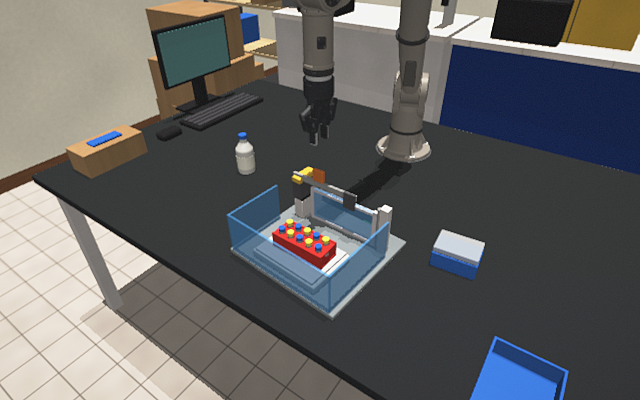

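View pics/scene8_z.png

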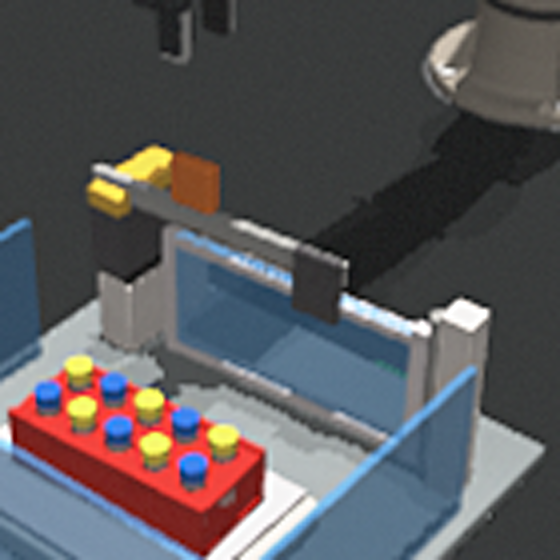

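The scene view shows the bar down between the two yellow pieces near (300,180). The gripper is well clear and the rack, bottle and tip box have not moved. I'll hand the job in.

```bash
python3 -c "
from rig import ticket
print(ticket.finish_job())"
```

```text
the job is handed in; nothing more can be done
None
```

The gate is shut and latched: the bar lies level in the catch's notch, and I handed the job in at about 10.4 s of the 38 s allowed. No verdict is reported.

- **Lift:** I gripped the orange tab at 20 N and raised the bar to about 0.115 rad with the gate at about 0.47 rad. I then took it to about 0.15 rad and swung the gate shut over the lip.
- **Drop:** I found the notch from the pictures, at a gate angle of about -0.072 rad. I lowered the bar into it in steps of 2 mm or less, opened the fingers and backed off upwards to 0.29 m.
- **Last checks:** The wrist camera reads the bar at about -0.004 rad (limit 0.03) and the gate at about -0.073 rad (limit 0.095). Wrist forces never read above about 8 N at the end of any move. By eye, the rack, bottle and tip box stand where they were.
- **Disagreement:** The scene camera's automatic gate estimate came out at -0.08 to -0.10 rad. Parts of it were corrupted by arm and background pixels, and near the nose it read about -0.08. I trusted the close-up wrist reading.
- **Not measured:** I could not read the give of the rubber mount directly. The sideways force across the catch stayed under about 2 N while the bar was in the notch, which is about 1 mm of give.

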